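Clamp the sample cup

ROBOT

A 6-joint arm with a two-finger parallel gripper is mounted at the origin on the work surface. World frame = base frame: x ahead of the robot, y to its left, z up, the work surface at z = 0. Lengths are in m, angles in rad, forces in N, time in s.
With the tool pointing down it reaches from about 0.25 to 0.725 m from the base axis. Payload 4 kg.
Tool frame: the origin (TCP) lies on the mounting face of the last link; the fingertips stand 173 mm ahead of it and the grasp point (between the pads) lies 155 mm ahead of it (robot.tcp_to_tips is the distance from the TCP to the fingertips, in m); y points along the fingers, z is the direction in which the jaws open and shut, and the axes are right-handed (so a half turn about y gives the same grasp; the last joint's range is limited). The gripper opens to 85 mm and grips with 20 to 120 N. Pads are 22 mm wide; open, the fingers measure 114 mm over their backs; the gripper's body (76 mm by 85 mm) begins 54 mm behind the grasp point. The pads swing forward as they close: fully open they stand 13 mm farther back than shut.
Start: joints at [-1.138, 0.241, 0.005, 1.335, 0, 1.571], TCP at [0.21, -0.454, 0.405] pointing down, gripper open.
Joint ranges: [-2.72, 2.72], [-1.05, 1.87], [-1.09, 1.28], [-1.99, 2.15], [-1.42, 1.44], [-3.14, 3.14]. Speed limits (rad/s): [2.79, 2.79, 3.14, 3.14, 3.14, 3.14].

INTERFACE

Orientations are given as a unit quaternion [x, y, z, w].
In Python, from plant import robot gives the robot as it stands.
- The arm moves only by the tool servo_tool, never from a script. Its arguments are lists of equal length, an entry for each row: "grip": the closure in counts, from 0 (fully open) to 255 (shut); "dp": the shift along the tool's x, y, z in cm, a list of three; "rotation": the turn, a rotation vector about the tool's x, y, z in degrees, a list of three. In form: {"grip": [grip, ...], "dp": [[tx, ty, tz], ...], "rotation": [[ax, ay, az], ...]}. A call has 1 to 20 rows; each row is the pose to reach, as a shift and turn from the pose commanded when the call began, along the tool's axes at that moment; what a row does not reach only later rows make up. A row lasts 1/12 s, in which the tool goes at most 41.7 mm and 7.16 degrees, less where a joint would pass 70% of its speed; a pose out of reach is approached as far as the arm can. A call with a gripper value outside its range is refused whole. The fingers move at their own pace and stop on an object; "grip_force" is the grip in N (left out, the last holds). Time passes only in rows, so rows that repeat a pose let the fingers close. It gives the time, the measured TCP pose, the force and the opening at its end, in the units of the state.
- robot.sense(): the state, without advancing time (a new reading comes with each control period).
- robot.camera(name): name is "scene" or "top"; returns (picture, depth): 480x640x3 uint8, red, green, blue; 480x640 float32, m along the optical axis (not along the pixel's ray), 0 where there is no reading.
- robot.camera_info(name): a dict with "fx", "fy", "cx", "cy" (pixels), "pose" (4x4, takes a point from camera to world coordinates). Camera axes: x right, y up, looking along -z (the intrinsics and any distortion apply to the point x, -y, -z); pixel columns grow to the right and rows downward; lengths in m; the calibration is good to about 2 mm. A picture is of the moment at which its call begins. camera_info takes no time and is no camera call.
- robot.close_job(): hands the job in, once; it reports no verdict.
Trained networks look in the newest picture that a camera, given by its name, has taken for a name from the list of things; names that differ only in an ending like _2 or _b are one class to them, and where a whole thing is asked for, a point or a joint stands for the part that bears it (a point fixed in the world has none). Each returns a list of dicts, best first, with "confidence" (0 to 1); they miss things now and then, are a little off and sometimes report something else, mostly with a low value. They report only what shows in the picture. A call takes as long as a camera call. They do not tell look-alikes from the thing itself.
- robot.trace(camera, label): "region" (480x640 bool, what is visible of it) and "xy" ([column, row] in pixels, amid what is visible of it).
The state is a dict: "time_s": time; "joint_pos": joint angles; "joint_velocities": joint speeds; "effort": joint torques, N m; "ee_pos": TCP position; "ee_rot": TCP orientation; "ft_force": force on the tool from outside, world axes, zero at the start; "wrist_torque": the same for the moment, N m; "gripper_width": opening from 0.0 (shut) to 1.0 (fully open).
Only numpy, scipy, OpenCV 4.12 (cv2) and the standard library are available. Lean on these libraries where they do the work, as an engineer would, in place of code of your own. Each camera call takes 0.05 s, during which the arm holds its last target.

TASK

Clamp the sample cup that sits in the nest of the clamping fixture: push the steel strap sideways with a finger until it lies over the cup, right against its stop pin, and only then push the upright black cam lever all the way down along the strap, so that the pad presses on the cup. Do it all by pushing with the fingers: lift or carry nothing, leave the cup in its nest and the other things on the bench where they stand.

Things in the scene. Friction and masses are not known exactly. Their poses are not given: they have to be found in the camera images.
- fixture: fixed aluminium base plate, 12 mm thick, x -52 to +148, y -92 to +52 mm. Origin: on the strap's vertical pivot axis at bench height; z up; x to the cup's nest (collar 58 mm wide, 85 mm along x, 20 mm above bench); y to the side where the strap stands open, its sweep there clear. Stop pin: 10 mm thick, at x 122, y -18.5 mm, top 70 mm above bench
- strap (a joint): angle (rad) of the strap about its vertical pivot: 0 = over the cup, along the fixture's x, against the stop pin (a hard stop); positive = swung open towards the fixture's +y, up to 1.9. It starts open at 1.0 to 1.5. It turns stiffly (about 1 N at the push point) and stays where it is left.
- strap_push (a point): point in the strap's middle, 125 mm out from the pivot and 15 mm short of the free end, 60 mm above the bench. The strap is a steel bar 26 mm wide and 16 mm thick (52 to 68 mm above the bench), moving level; push here on its side face. This point's x axis points outward along the strap, z up
- strap_pivot (a point): point on the strap's vertical pivot axis, 60 mm above the bench
- lever (a joint): angle (rad) of the cam lever, which is carried on the strap above its pivot and turns with it: 0 = upright, 1.35 = fully down at its hard stop, leaning outward along the strap, 13 degrees above level. It starts between 0 and 0.3. About 3 to 5 N at its tip moves it, a little more once the pad bears on the cup (beyond about 0.9); it stays where it is left.
- lever_tip (a point): middle of the lever's rounded end, 86 mm from its hinge; the end goes 9 mm beyond. Black flat bar, 18 mm wide (across the strap), 8 mm thick. Upright, this point is 168 mm above the bench; fully down 101 mm, and 84 mm out along the strap. Push on the side facing away from the strap's free end; it becomes the upper side as the lever goes down
- lever_hinge (a point): the lever's hinge point, 82 mm above the bench, on the strap's pivot axis; the hinge axis is level, across the strap
- foot: round rubber pressure pad, 24 mm diameter, 6 mm thick, under the strap 85 mm out from the pivot; origin at the centre of its underside, 39 mm above the bench with the lever upright; the lever drives it down through a stiff spring, and it meets the cup after 5 mm
- cup: the sample cup to clamp: aluminium disc 42 mm diameter, 22 mm high, loose in the fixture's nest, its top 34 mm above the bench; origin at the centre of its underside
- spare_cup: bystander: an equal cup standing on the base plate beside the nest, to be left alone; origin at the centre of its underside
- weight: bystander: brass balance weight with a knob on top, 36 mm diameter, 55 mm high, standing on the base plate beside the nest; origin at the centre of its underside
- jar: bystander: white closed jar, 52 mm diameter, 65 mm high, on the bench beside the base plate; origin at the centre of its underside
- bottle: bystander: brown glass bottle, 94 mm diameter, 235 mm high; origin at the centre of its underside
- spatula: bystander: steel spatula 170 mm long lying on the bench; lies along its x axis, origin at its underside
There are look-alikes about, which are no part of the job. What is shaped like the cup but green or orange is not meant. What is meant by the fixture is not yellow, and is the larger of those in its own colour.

How it is judged:
On the way, in this order (a step that is already met when the one before it is completed fails the run):
1. the strap lies over the cup against its stop pin, with the cam lever still up (value of joint strap below 0.08 rad and value of joint lever below 0.8 rad), for 0.1 s.
2. the cam lever is pushed fully down with the strap over the cup (value of joint lever above 1.25 rad and value of joint strap below 0.08 rad), for 0.2 s.
At the end, for the whole second after the job is handed in: The strap is within 0.08 rad of its stop, the lever beyond 1.25 rad (stop at 1.35), the pad within 12 mm of the cup's centre and pressing on it with more than 1 N, and the cup at rest in its nest within 6 mm of its start (all of step 2 and contact force between foot and cup above 1 N and horizontal distance between foot and cup below 0.012 m and distance of cup from where it was at the start of the episode below 0.006 m and linear speed of cup below 0.02 m/s); the robot touches nothing.
It fails at once if the lever is pushed down before the strap is over the cup (value of joint lever above 0.8 rad and value of joint strap above 0.2 rad).
It fails at once if the sample cup is lifted or pushed out of its nest (distance of cup from where it was at the start of the episode above 0.01 m).
It fails at once if another thing on the bench is displaced by more than 25 mm, lifted or knocked over (distance of any of spare_cup, weight, jar, bottle, spatula from where it was at the start of the episode above 0.025 m or angle between any of spare_cup, weight, jar, bottle, spatula's own z axis and vertical above 0.5 rad).
It also fails if it takes over 54 s, if anything falls off the work surface, if the arm or the gripper's body presses on something with over 40 N, if the wrist force passes 120 N, or if a joint passes its speed limit or range.

## Working session

There is one attempt and no reset: what is moved stays moved. The work goes in short steps, Python scripts to look and compute and a tool call to move; the robot and the scene stay as the last step left them, time stands still between calls to the robot, and variables do not carry over. Pictures are saved under pics/ and viewed, and the job is handed in when it is done.

Besides the shell and the picture viewer there is one more tool, called after "Call:" by a JSON object that holds its "api" and its "payload". servo_tool: Moves the arm, as the interface text tells. Its arguments: {"type":"object","properties":{"grip":{"type":"array","items":{"type":"number"}},"dp":{"type":"array","items":{"type":"array","items":{"type":"number"}}},"rotation":{"type":"array","items":{"type":"array","items":{"type":"number"}}},"grip_force":{"type":"number"}},"required":["grip","dp","rotation"]}

```bash
ls; mkdir -p pics; python3 - <<'E'
from plant import robot
import cv2,numpy as np
s=robot.sense();print({k:np.round(v,3).tolist() for k,v in s.items()})
for n in("scene","top"):
    p,d=robot.camera(n);cv2.imwrite(f"pics/{n}0.png",p[:,:,::-1]);np.save(f"{n}_d.npy",d);np.save(f"{n}_p.npy",p)
    i=robot.camera_info(n);print(n,{k:np.round(v,4).tolist() if not isinstance(v,str) else v for k,v in i.items()})
E
```

```text
pics
{'time_s': 0.0, 'joint_pos': [-1.138, 0.241, 0.004, 1.335, 0.0, 1.571], 'joint_velocities': [0.001, -0.001, 0.0, -0.0, -0.0, -0.001], 'effort': [0.001, -37.232, 25.241, 0.017, 0.0, 0.0], 'ee_pos': [0.21, -0.454, 0.404], 'ee_rot': [-0.152, 0.691, -0.69, 0.152], 'ft_force': [-0.063, -0.177, -0.728], 'wrist_torque': [-0.01, 0.02, 0.008], 'gripper_width': 0.999}
scene {'fx': 471.6671, 'fy': 471.6671, 'cx': 315.8715, 'cy': 238.1491, 'pose': [[0.5324, -0.7258, 0.4357, 0.8361], [0.8464, 0.452, -0.2814, -0.1362], [0.0073, 0.5186, 0.855, 0.8141], [0.0, 0.0, 0.0, 1.0]]}
top {'fx': 544.2645, 'fy': 544.2645, 'cx': 326.4422, 'cy': 231.5006, 'pose': [[-0.0083, 0.9858, -0.1676, 0.2873], [-0.9996, -0.0039, 0.0263, 0.1015], [0.0253, 0.1677, 0.9855, 1.313], [0.0, 0.0, 0.0, 1.0]]}
```

View pics/scene0.png

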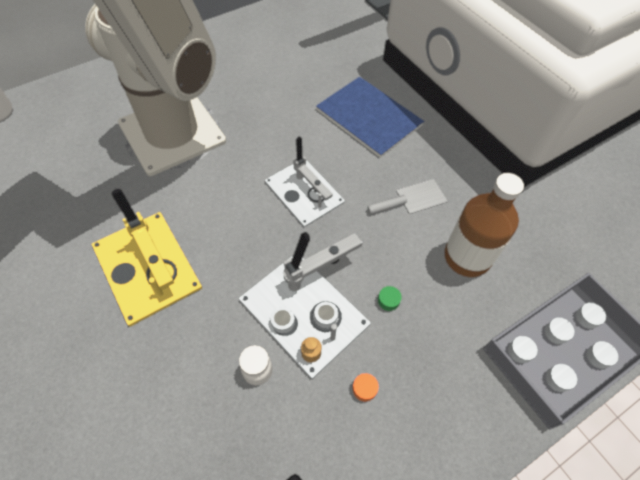

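View pics/top0.png

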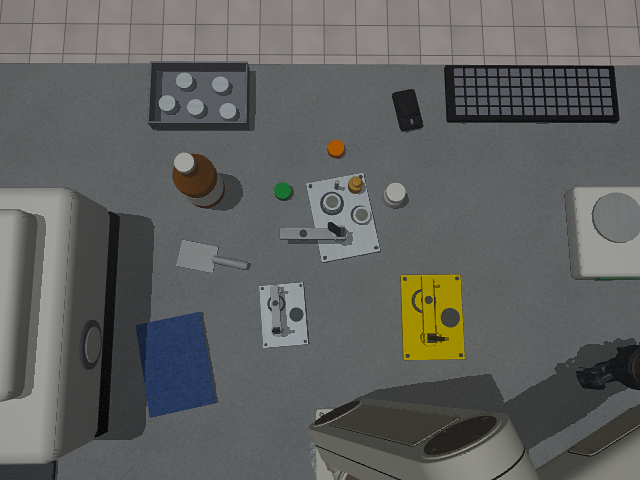

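Scene: the large grey fixture is at scene (305,312) / top (343,217). The look-alikes are the small grey one at scene (304,190) / top (284,315) and the yellow one at scene (147,267) / top (432,317). Green and orange discs sit at top (283,191) and (336,149). I choose the large grey fixture. Next I'll measure it and check a close crop.

```bash
cat > h.py <<'E'
import numpy as np,cv2
from plant import robot
def w(n,u,v,d):
    i=robot.camera_info(n);u=np.asarray(u,float);v=np.asarray(v,float)
    c=np.stack([(u-i['cx'])/i['fx']*d,-(v-i['cy'])/i['fy']*d,-d,np.ones_like(d)],-1)
    return (c@np.array(i['pose']).T)[...,:3]
def cloud(n,d):
    v,u=np.mgrid[:480,:640];return w(n,u,v,d.astype(float))
def proj(n,P):
    i=robot.camera_info(n);q=np.linalg.inv(np.array(i['pose']))@np.append(P,1)
    return i['cx']-i['fx']*q[0]/q[2], i['cy']+i['fy']*q[1]/q[2]
E
python3 - <<'E'
from h import *
print(robot.camera_info("top").keys())
p=np.load('top_p.npy');C=cloud("top",np.load('top_d.npy'))
# crop
cv2.imwrite('pics/crop_top.png',cv2.resize(p[160:280,260:420,::-1],None,fx=5,fy=5,interpolation=cv2.INTER_CUBIC))
q=np.load('scene_p.npy');cv2.imwrite('pics/crop_scene.png',cv2.resize(q[215:385,225:385,::-1],None,fx=3.5,fy=3.5,interpolation=cv2.INTER_CUBIC))
m=np.zeros((480,640),bool);m[165:270,275:390]=1
z=C[...,2]
print('bench z',np.median(z[200:260,400:500]))
plate=m&(z>.006)&(z<.018)
lab=cv2.connectedComponents(plate.astype(np.uint8))
P=C[plate];r=cv2.minAreaRect((P[:,:2]*1000).astype(np.float32));print(plate.sum(),r,cv2.boxPoints(r))
for lo,hi in((.025,.04),(.045,.06),(.06,.075),(.075,.1),(.1,.2)):
    k=m&(z>lo)&(z<hi);n,l,s,c=cv2.connectedComponentsWithStats(k.astype(np.uint8))
    for j in range(1,n):
        if s[j,4]>8:print(lo,hi,s[j],np.round(C[l==j].mean(0),4))
for cam in("top","scene"):
    for t in("fixture","strap","lever","cup","strap_push","lever_tip","weight","jar","spare_cup"):
        print(cam,t,[(round(r['confidence'],2),np.round(r['xy']).tolist(),int(r['region'].sum())) for r in robot.trace(cam,t)][:4])
E
```

```text
dict_keys(['fx', 'fy', 'cx', 'cy', 'pose'])
bench z 0.0013978364312017266
3648 ((547.2334594726562, 51.48481750488281), (283.2654113769531, 260.08294677734375), 89.89772033691406) [[416.93936 -89.91552]
 [677.0219  -90.3798 ]
 [677.5276  192.88516]
 [417.445   193.34943]]
0.025 0.04 [285 186   6   7  16] [0.6112 0.1605 0.0264]
0.025 0.04 [275 188  11  11  30] [0.6004 0.1787 0.0267]
0.025 0.04 [349 189  13   4  15] [ 0.6053 -0.0013  0.0332]
0.025 0.04 [383 188   7  17  36] [ 0.5867 -0.0758  0.0345]
0.025 0.04 [324 194  18  19 235] [0.5768 0.0537 0.0349]
0.025 0.04 [353 207  17  17 224] [ 0.5445 -0.0161  0.0352]
0.045 0.06 [348 177  15  14  90] [ 0.6153 -0.0017  0.0494]
0.06 0.075 [352 177   9   9  66] [ 0.6195 -0.0028  0.0671]
0.06 0.075 [335 180   4   5  17] [0.6165 0.0433 0.0698]
0.06 0.075 [386 185   4  14  45] [ 0.5937 -0.0774  0.0659]
0.06 0.075 [280 228  68  15 655] [0.4935 0.109  0.0691]
0.075 0.1 [336 225   9  16  98] [0.4922 0.0359 0.0905]
0.1 0.2 [328 222  13  13 110] [0.493  0.0545 0.1459]
top fixture [(0.95, [342.0, 225.0], 4576), (0.92, [434.0, 316.0], 5197), (0.69, [283.
[... 682 characters left out ...]
(0.72, [306.0, 194.0], 3004), (0.61, [305.0, 308.0], 8224)]
scene strap [(0.92, [310.0, 258.0], 1736), (0.92, [146.0, 242.0], 1637), (0.75, [307.0, 174.0], 684)]
scene lever [(0.81, [300.0, 255.0], 412), (0.71, [124.0, 206.0], 421), (0.49, [298.0, 150.0], 189)]
scene cup [(0.73, [365.0, 385.0], 533), (0.71, [387.0, 297.0], 427), (0.68, [328.0, 314.0], 483)]
scene strap_push [(0.95, [146.0, 238.0], 1643), (0.67, [310.0, 261.0], 1797), (0.57, [303.0, 174.0], 649)]
scene lever_tip [(0.86, [298.0, 254.0], 418), (0.77, [125.0, 209.0], 476)]
scene weight [(0.72, [310.0, 351.0], 483), (0.44, [298.0, 256.0], 426)]
scene jar [(0.76, [253.0, 365.0], 1021)]
scene spare_cup [(0.73, [279.0, 320.0], 548)]
```

View pics/crop_top.png

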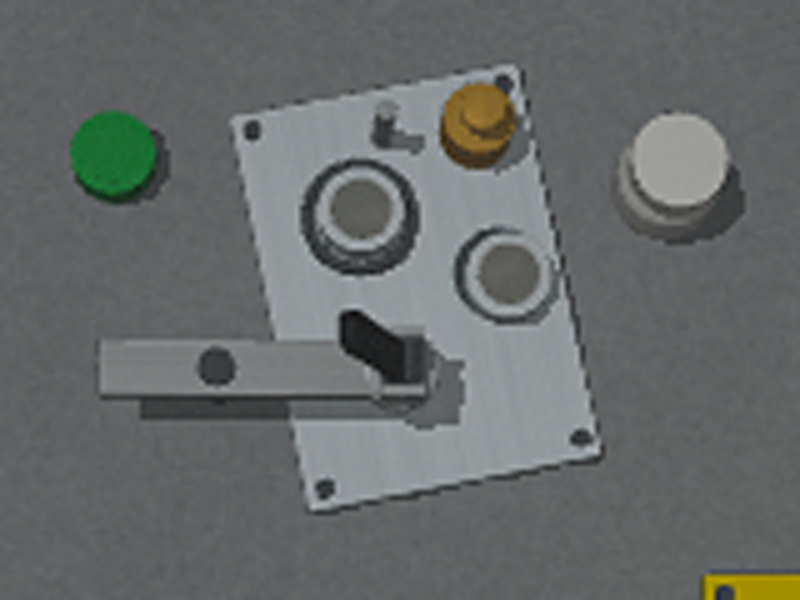

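View pics/crop_scene.png

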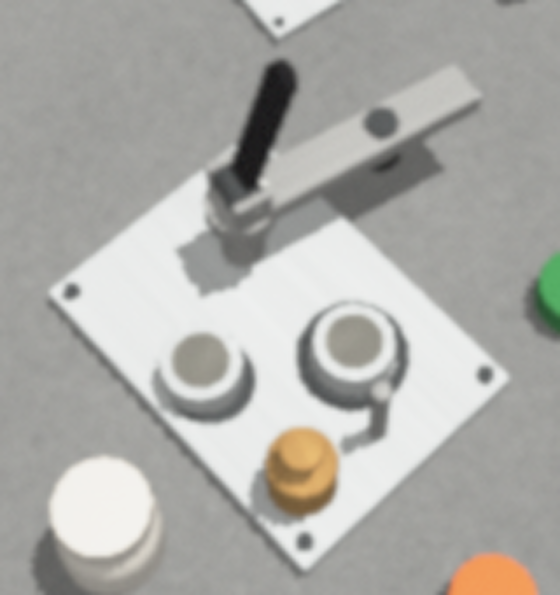

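```bash
python3 - <<'E'
from h import *
p=np.load('top_p.npy');C=cloud("top",np.load('top_d.npy'));z=C[...,2]
m=np.zeros((480,640),bool);m[170:264,300:384]=1
k=(m&(z>.009)&(z<.018)).astype(np.uint8)
n,l,s,c=cv2.connectedComponentsWithStats(k)
for j in range(1,n):
    if s[j,4]>50:
        P=C[l==j];r=cv2.minAreaRect((P[:,:2]*1000).astype(np.float32));print(s[j],r,np.round(cv2.boxPoints(r)).tolist(),np.median(P[:,2]))
m[:]=0;m[220:250,270:340]=1
k=m&(z>.06)&(z<.073);P=C[k];r=cv2.minAreaRect((P[:,:2]*1000).astype(np.float32));print('strap',r,np.round(cv2.boxPoints(r)).tolist(),np.median(P[:,2]))
D=np.load('scene_d.npy');C=cloud("scene",D);z=C[...,2]
for lo,hi in((.063,.074),(.1,.2)):
    k=np.zeros((480,640),bool);k[225:300,280:370]=1;k&=(z>lo)&(z<hi);P=C[k];r=cv2.minAreaRect((P[:,:2]*1000).astype(np.float32));print(r,np.round(cv2.boxPoints(r)).tolist(),P.mean(0),np.percentile(P[:,2],[1,99]))
    if lo==.1:
        t=P[P[:,2]>.155];print('tip',t.mean(0));print('base',P[(P[:,2]<.115)].mean(0))
k=np.zeros((480,640),bool);k[220:380,235:375]=1
k=(k&(z>.009)&(z<.018)).astype(np.uint8)
n,l,s,c=cv2.connectedComponentsWithStats(k)
for j in range(1,n):
    if s[j,4]>300:
        P=C[l==j];r=cv2.minAreaRect((P[:,:2]*1000).astype(np.float32));print(s[j],r,np.round(cv2.boxPoints(r)).tolist(),np.median(P[:,2]))
k=np.zeros((480,640),bool);k[270:350,240:350]=1;k=(k&(z>.031)&(z<.038)).astype(np.uint8)
n,l,s,c=cv2.connectedComponentsWithStats(k)
for j in range(1,n):
    if s[j,4]>50: print('cup',s[j],C[l==j].mean(0))
k=np.zeros((480,640),bool);k[315:350,320:350]=1;k&=(z>.064)&(z<.075);print('pin',C[k].mean(0) if k.any() else 0)
E
```

```text
[ 306  173   74   90 3078] ((545.0665893554688, 28.001327514648438), (200.30003356933594, 146.74224853515625), 10.842952728271484) [[433.0, 81.0], [461.0, -63.0], [657.0, -25.0], [630.0, 119.0]] 0.013601993858443628
strap ((494.31640625, 107.6353530883789), (137.885986328125, 29.742828369140625), 87.18634796142578) [[476.0, 40.0], [506.0, 38.0], [513.0, 176.0], [483.0, 177.0]] 0.06915845592102665
((497.5353698730469, 97.5468978881836), (158.48048400878906, 32.77717971801758), 89.0767822265625) [[480.0, 19.0], [513.0, 18.0], [515.0, 177.0], [482.0, 177.0]] [0.49668296 0.1025891  0.06805359] [0.06376932 0.07301606]
((494.7033996582031, 53.35497283935547), (30.88974952697754, 18.616756439208984), 88.87788391113281) [[485.0, 38.0], [504.0, 38.0], [504.0, 69.0], [486.0, 69.0]] [0.49654724 0.05241162 0.14071906] [0.10074376 0.17403266]
tip [0.49639353 0.06072836 0.16571978]
base [0.49661658 0.04183204 0.10731107]
[ 239  264  131  114 5665] ((545.1494750976562, 26.507057189941406), (199.89117431640625, 145.55738830566406), 10.912365913391113) [[433.0, 79.0], [461.0, -64.0], [657.0, -26.0], [630.0, 117.0]] 0.012128982388988963
cup [314 302  24  23 404] [0.57815421 0.05251112 0.0341791 ]
cup [270 307  24  24 414] [ 0.54583341 -0.01784911  0.03421496]
pin [0.61785838 0.04151484 0.0692698 ]
```

```bash
python3 - <<'E'
from h import *
from scipy.spatial.transform import Rotation as R
s=robot.sense();M=R.from_quat(s['ee_rot']).as_matrix();print(M.round(3),s['ee_pos'],robot.tcp_to_tips)
print('yaw x',np.degrees(np.arctan2(M[1,0],M[0,0])),'z',np.degrees(np.arctan2(M[1,2],M[0,2])))
print(s['time_s'])
E
```

```text
[[-0.908 -0.     0.419]
 [-0.419 -0.    -0.908]
 [ 0.    -1.     0.   ]] [ 0.2097035  -0.4538964   0.40472051] 0.1734
yaw x -155.20230509107 z -65.20230502128604
1.0
```

```bash
cat >> h.py <<'E'
from scipy.spatial.transform import Rotation as R
F=np.radians(10.9);O=np.array([.494,.0375])
def u(a):return np.array([np.cos(a),np.sin(a)])
def n(a):return np.array([-np.sin(a),np.cos(a)])
def fp(a,r=.115,extra=0.):
    d=a-F;h=.011*abs(np.sin(d))+.0145*abs(np.cos(d))
    return O+r*u(a)+(.013+h+extra)*n(a)
def dp(P,M=None,ref=None):
    s=robot.sense()
    M=R.from_quat(s['ee_rot']).as_matrix() if M is None else M
    ref=s['ee_pos'] if ref is None else ref
    return np.round(M.T@(np.array(P)-ref)*100,2)
E
python3 - <<'E'
from h import *
p=fp(np.radians(88.5),extra=.02);print(p,dp([*p,.400]))
E
```

```text
[0.45016935 0.15368717] [-47.31   0.47 -45.07]
```

Call:
{"api": "servo_tool", "payload": {"grip": [255,255,255,255,255,255,255,255,255,255,255,255,255,255,255,255,255,255,255,255], "dp": [[-47.3,0.4,-45.1],[-47.3,0.4,-45.1],[-47.3,0.4,-45.1],[-47.3,0.4,-45.1],[-47.3,0.4,-45.1],[-47.3,0.4,-45.1],[-47.3,0.4,-45.1],[-47.3,0.4,-45.1],[-47.3,0.4,-45.1],[-47.3,0.4,-45.1],[-47.3,0.4,-45.1],[-47.3,0.4,-45.1],[-47.3,0.4,-45.1],[-47.3,0.4,-45.1],[-47.3,0.4,-45.1],[-47.3,0.4,-45.1],[-47.3,0.4,-45.1],[-47.3,0.4,-45.1],[-47.3,0.4,-45.1],[-47.3,0.4,-45.1]], "rotation": [[0,14,0],[0,14,0],[0,14,0],[0,14,0],[0,14,0],[0,14,0],[0,14,0],[0,14,0],[0,14,0],[0,14,0],[0,14,0],[0,14,0],[0,14,0],[0,14,0],[0,14,0],[0,14,0],[0,14,0],[0,14,0],[0,14,0],[0,14,0]]}}

```text
time_s: 2.67
ee_pos: [0.4589, 0.1134, 0.4006]
ee_rot: [-0.085, 0.712, -0.692, 0.081]
ft_force: [0.1, -0.3, -0.4]
gripper_width: -0.002
```

Call:
{"api": "servo_tool", "payload": {"grip": [255,255], "dp": [[0,0,0],[0,0,0]], "rotation": [[0,0,0],[0,0,0]]}}

```text
time_s: 2.83
ee_pos: [0.4591, 0.1133, 0.4009]
ee_rot: [-0.084, 0.712, -0.692, 0.082]
ft_force: [-0.2, -0.0, -0.4]
gripper_width: -0.001
```

```bash
python3 - <<'E'
from h import *
s=robot.sense();M=R.from_quat(s['ee_rot']).as_matrix();print(M.round(3),s['ee_pos'],s['joint_pos'],np.degrees(np.arctan2(M[1,0],M[0,0])))
p=fp(np.radians(88.5),extra=.018);print(p,dp([*p,.2214]))
q,_=robot.camera("scene");cv2.imwrite('pics/s1.png',q[:,:,::-1])
E
```

```text
[[-0.973 -0.007  0.233]
 [-0.233  0.028 -0.972]
 [ 0.    -1.    -0.029]] [0.45908281 0.11329608 0.40092832] [ 0.23404457  0.18892982 -0.07095809  1.31141051  0.02874815  3.14059621] -166.5331651474872
[0.45216866 0.15363481] [-0.28 18.06 -3.57]
```

View pics/s1.png

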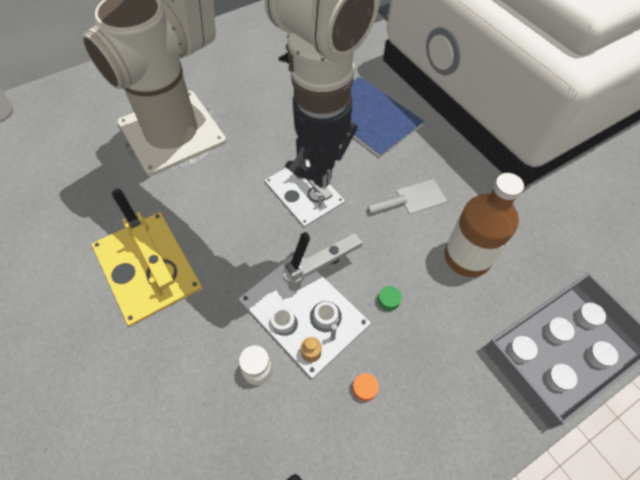

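The scene picture shows the closed gripper hanging near (315,180), above the small look-alike. Nothing has been touched, and the strap is still open with its end at (360,243). Joint 6 has hit its limit, so I'll use the equivalent orientation a quarter turn back.

```bash
sed -i 's/h=.011\*abs(np.sin(d))+.0145\*abs(np.cos(d))/h=.0145*abs(np.sin(d))+.011*abs(np.cos(d))/' h.py; cat >> h.py <<'E'
y=F-np.pi/2
MD=np.array([[np.cos(y),0,np.cos(F)],[np.sin(y),0,np.sin(F)],[0,-1,0]])
E
python3 - <<'E'
from h import *
s=robot.sense();M=R.from_quat(s['ee_rot']).as_matrix();print(np.linalg.det(MD),np.degrees(R.from_matrix(M.T@MD).as_rotvec()))
p=fp(np.radians(88.5),extra=.018);print(p,dp([*p,.4]))
E
```

```text
1.0 [  1.33169804 -87.42036701  -1.2427986 ]
[0.4495028  0.15370462] [ 0.    0.21 -4.14]
```

Call:
{"api": "servo_tool", "payload": {"grip": [255,255,255,255,255,255,255,255,255,255,255,255,255,255,255,255], "dp": [[0,0,-1],[0,0,-2],[0,0.2,-3],[0,0.2,-4.1],[0,0.2,-4.1],[0,0.2,-4.1],[0,0.2,-4.1],[0,0.2,-4.1],[0,0.2,-4.1],[0,0.2,-4.1],[0,0.2,-4.1],[0,0.2,-4.1],[0,0.2,-4.1],[0,0.2,-4.1],[0,0.2,-4.1],[0,0.2,-4.1]], "rotation": [[1.3,-87.4,-1.2],[1.3,-87.4,-1.2],[1.3,-87.4,-1.2],[1.3,-87.4,-1.2],[1.3,-87.4,-1.2],[1.3,-87.4,-1.2],[1.3,-87.4,-1.2],[1.3,-87.4,-1.2],[1.3,-87.4,-1.2],[1.3,-87.4,-1.2],[1.3,-87.4,-1.2],[1.3,-87.4,-1.2],[1.3,-87.4,-1.2],[1.3,-87.4,-1.2],[1.3,-87.4,-1.2],[1.3,-87.4,-1.2]]}}

```text
time_s: 4.22
ee_pos: [0.4499, 0.1538, 0.4]
ee_rot: [-0.545, 0.451, -0.45, 0.545]
ft_force: [0.8, -0.7, -0.1]
gripper_width: 0.002
```

```bash
python3 - <<'E'
from h import *
s=robot.sense();M=R.from_quat(s['ee_rot']).as_matrix();print(s['ee_pos'],s['joint_pos'],np.degrees(R.from_matrix(M.T@MD).as_rotvec()))
p=fp(np.radians(88.5),extra=.018);print(p,dp([*p,.2214]))
E
```

```text
[0.44991423 0.15377058 0.39995736] [ 3.29082523e-01  1.94270888e-01 -6.67096636e-02  1.30971336e+00
  9.08086512e-04  1.70992393e+00] [ 0.00139658 -0.01638233 -0.05234076]
[0.4495028  0.15370462] [ 0.02 17.86 -0.04]
```

Well aligned. Descend next.

Call:
{"api": "servo_tool", "payload": {"grip": [255,255,255,255,255,255,255,255,255,255], "dp": [[0,2.5,0],[0,5,0],[0,7.5,0],[0,10,0],[0,12.5,0],[0,15,0],[0,16.5,0],[0,17.5,0],[0,17.8,0],[0,17.8,0]], "rotation": [[0,0,0],[0,0,0],[0,0,0],[0,0,0],[0,0,0],[0,0,0],[0,0,0],[0,0,0],[0,0,0],[0,0,0]]}}

```text
time_s: 5.05
ee_pos: [0.4496, 0.154, 0.2211]
ee_rot: [0.546, -0.451, 0.449, -0.545]
ft_force: [0.1, 1.0, -0.0]
gripper_width: -0.002
```

```bash
python3 - <<'E'
from h import *
s=robot.sense();print(s['ee_pos'],s['ft_force'])
q,_=robot.camera("scene");cv2.imwrite('pics/s2.png',cv2.resize(q[180:380,220:420,::-1],None,fx=3,fy=3))
for a in np.linspace(88.5,10.9,17): print(round(a,1),dp([*fp(np.radians(a)),.2214],M=MD).tolist())
E
```

```text
[0.4495876  0.15398457 0.22106882] [ 0.0656054   1.00561621 -0.01819501]
88.5 [0.42, 0.05, 1.7]
83.6 [0.41, 0.05, 2.65]
78.8 [0.48, 0.05, 3.61]
74.0 [0.63, 0.05, 4.57]
69.1 [0.87, 0.05, 5.53]
64.2 [1.2, 0.05, 6.48]
59.4 [1.61, 0.05, 7.4]
54.6 [2.11, 0.05, 8.3]
49.7 [2.69, 0.05, 9.16]
44.8 [3.36, 0.05, 9.97]
40.0 [4.1, 0.05, 10.72]
35.2 [4.92, 0.05, 11.41]
30.3 [5.81, 0.05, 12.02]
25.5 [6.76, 0.05, 12.56]
20.6 [7.76, 0.05, 13.01]
15.8 [8.8, 0.05, 13.36]
10.9 [9.89, 0.05, 13.61]
```

View pics/s2.png

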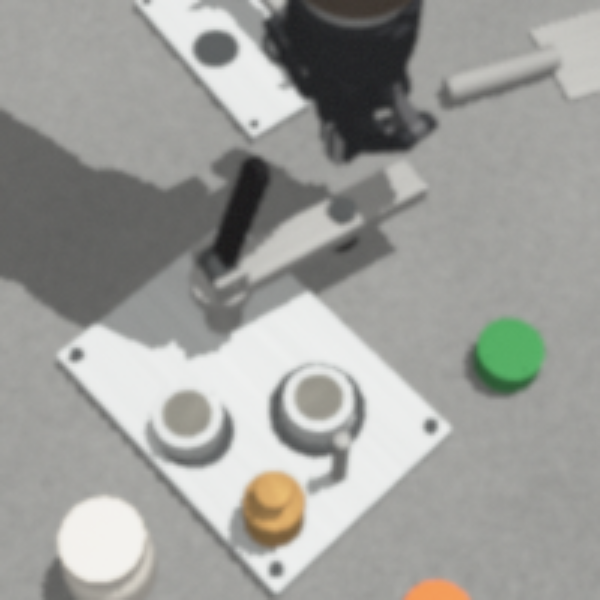

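The crop shows the closed fingers (crop 370,140) behind the strap's outer end with a clear gap. Now sweep.

Call:
{"api": "servo_tool", "payload": {"grip": [255,255,255,255,255,255,255,255,255,255,255,255,255,255,255,255,255,255,255], "dp": [[0.2,0,0.8],[0.4,0,1.7],[0.4,0,2.2],[0.4,0,2.7],[0.5,0,3.6],[0.6,0,4.6],[0.9,0,5.5],[1.2,0,6.5],[1.6,0,7.4],[2.1,0,8.3],[2.7,0,9.2],[3.4,0,10.0],[4.1,0,10.7],[4.9,0,11.4],[5.8,0,12.0],[6.8,0,12.6],[7.3,0,12.8],[7.8,0,13.0],[7.8,0,13.0]], "rotation": [[0,0,0],[0,0,0],[0,0,0],[0,0,0],[0,0,0],[0,0,0],[0,0,0],[0,0,0],[0,0,0],[0,0,0],[0,0,0],[0,0,0],[0,0,0],[0,0,0],[0,0,0],[0,0,0],[0,0,0],[0,0,0],[0,0,0]]}}

```text
time_s: 6.68
ee_pos: [0.5931, 0.1011, 0.2219]
ee_rot: [-0.545, 0.45, -0.451, 0.545]
ft_force: [0.0, -0.4, -0.1]
gripper_width: -0.001
```

```bash
python3 - <<'E'
from h import *
s=robot.sense();print(s['ee_pos'],s['ft_force'])
for c in("scene","top"):
    q,_=robot.camera(c);x,y=(220,180) if c=="scene" else (250,140)
    cv2.imwrite(f'pics/{c}3.png',cv2.resize(q[y:y+200,x:x+200,::-1],None,fx=3,fy=3))
for a in (20.6,15,10.9,9,8): print(round(a,1),dp([*fp(np.radians(a)),.2211],M=MD).tolist())
E
```

```text
[0.59312732 0.10111452 0.22189277] [ 0.02455836 -0.42524367 -0.082673  ]
20.6 [-0.06, 0.08, -0.01]
15 [1.15, 0.08, 0.39]
10.9 [2.07, 0.08, 0.6]
9 [2.4, 0.08, 0.67]
8 [2.58, 0.08, 0.71]
```

View pics/scene3.png

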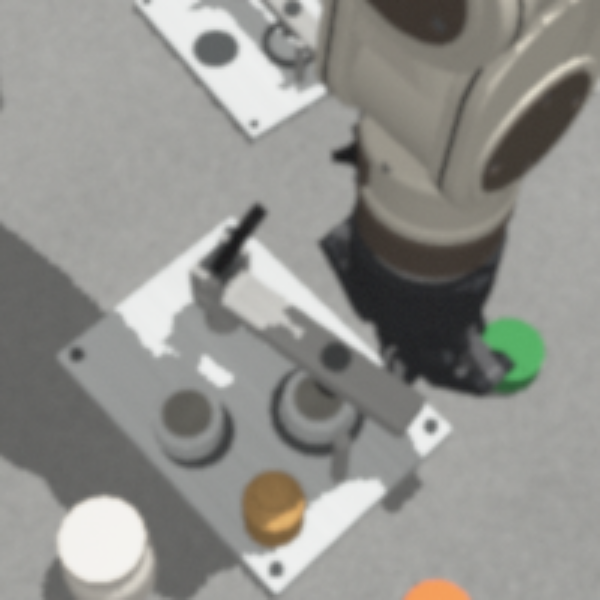

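View pics/top3.png

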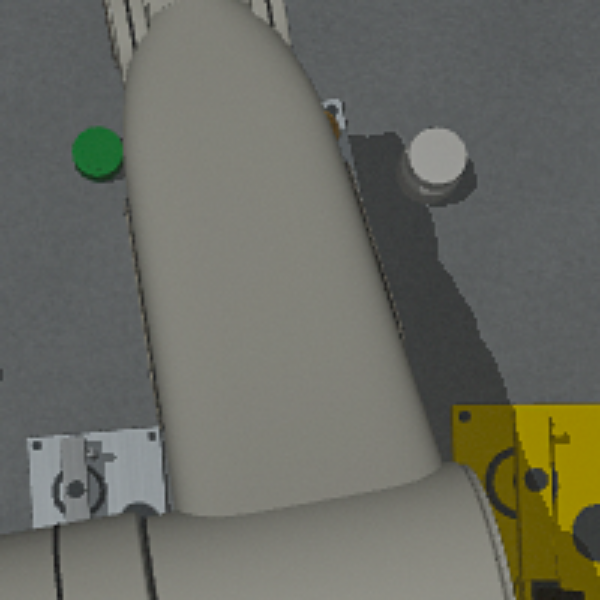

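The scene crop shows the strap swung most of the way, its end at crop (400,420), the pin not reached yet and the lever still up. The arm hides the fixture in the top view. Keep pushing gently towards the stop.

Call:
{"api": "servo_tool", "payload": {"grip": [255,255,255,255,255,255], "dp": [[0.6,0,0.2],[1.1,0,0.4],[1.6,0,0.5],[2.1,0,0.6],[2.2,0,0.6],[2.2,0,0.6]], "rotation": [[0,0,0],[0,0,0],[0,0,0],[0,0,0],[0,0,0],[0,0,0]]}}

```text
time_s: 7.28
ee_pos: [0.6022, 0.0825, 0.2217]
ee_rot: [-0.545, 0.451, -0.448, 0.546]
ft_force: [-2.0, 4.6, 0.1]
gripper_width: -0.001
```

Call:
{"api": "servo_tool", "payload": {"grip": [255,255,255,255], "dp": [[0.2,0,0],[0.2,0,0],[0.4,0,0],[0.4,0,0]], "rotation": [[0,0,0],[0,0,0],[0,0,0],[0,0,0]]}}

```text
time_s: 7.62
ee_pos: [0.6025, 0.0812, 0.2218]
ee_rot: [-0.544, 0.452, -0.446, 0.549]
ft_force: [-4.6, 14.2, 1.6]
gripper_width: -0.001
```

The force rises to about 15 N with almost no motion, so the strap is at the stop. Back off and check.

Call:
{"api": "servo_tool", "payload": {"grip": [255,255,255,255,255,255,255,255,255,255,255], "dp": [[-1,0,0],[-2.5,0,0],[-4,0,0],[-4,-3,0],[-4,-6,0],[-4,-9,0],[-4,-12,0],[-4,-14,-3],[-4,-14,-6],[-4,-14,-9],[-4,-14,-12]], "rotation": [[0,0,0],[0,0,0],[0,0,0],[0,0,0],[0,0,0],[0,0,0],[0,0,0],[0,0,0],[0,0,0],[0,0,0],[0,0,0]]}}

```text
time_s: 8.53
ee_pos: [0.4766, 0.0946, 0.3623]
ee_rot: [-0.545, 0.45, -0.45, 0.546]
ft_force: [-1.3, 0.1, 0.2]
gripper_width: 0.006
```

```bash
python3 - <<'E'
from h import *
s=robot.sense();print(s['ee_pos'],s['ft_force'])
q,D=robot.camera("scene")
cv2.imwrite('pics/scene4.png',cv2.resize(q[180:380,220:420,::-1],None,fx=3,fy=3))
C=cloud("scene",D);z=C[...,2]
T=np.stack([(C[...,:2]-O)@u(F),(C[...,:2]-O)@n(F),z],-1)*1000
b=(T[...,0]>40)&(T[...,0]<145)&(abs(T[...,1])<40)&(T[...,2]>64)&(T[...,2]<72)
P=T[b];r=cv2.minAreaRect(P[:,:2].astype(np.float32));print(len(P),r,np.round(cv2.boxPoints(r)).tolist())
b=(abs(T[...,0])<60)&(abs(T[...,1])<20)&(T[...,2]>105)&(T[...,2]<182)
P=T[b];print(len(P))
for lo in range(105,180,15):
    k=P[(P[:,2]>=lo)&(P[:,2]<lo+15)]
    if len(k):print(lo,k.mean(0).round(1),k.min(0).round(1),k.max(0).round(1))
E
```

```text
[0.47664828 0.09464487 0.36232322] [-1.34987325  0.07066763  0.19162006]
845 ((90.12528991699219, -5.438762664794922), (36.309627532958984, 100.6767807006836), 88.9197006225586) [[39.0, -23.0], [140.0, -25.0], [141.0, 12.0], [40.0, 14.0]]
144
105 [ 11.5  -5.5 112.9] [  4.7  -9.6 105.4] [ 15.5   5.4 119.9]
120 [ 15.2  -6.  127.7] [  9.7  -9.6 120.4] [ 19.6   6.  134.2]
135 [ 20.4  -5.8 142.9] [ 13.7  -9.6 135.2] [ 24.9   6.2 149.5]
150 [ 25.   -6.2 158.4] [ 18.9 -10.  151.3] [ 29.1   4.1 164.3]
165 [ 27.2  -1.9 170.2] [ 21.8  -9.6 165.2] [ 31.6   7.3 174.3]
```

View pics/scene4.png

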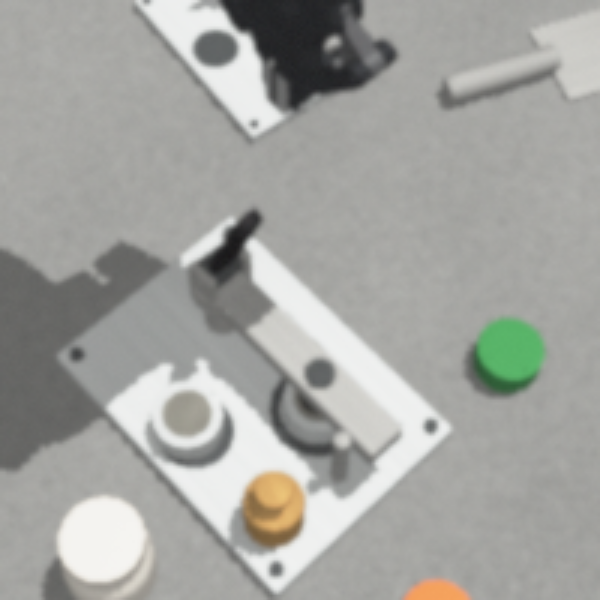

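The crop shows the strap lying along the fixture's x over the cup, right against the pin (crop 343,440). In fixture coordinates the bar runs parallel to x within about 1 degree. The lever is still up at about 0.29 rad, centred at y≈-2 mm. Move behind the lever.

Call:
{"api": "servo_tool", "payload": {"grip": [255,255,255,255,255,255,255,255], "dp": [[0,0,-2],[2,0,-3.4],[4,0,-3.4],[6,0,-3.4],[6,1.5,-3.4],[6,3,-3.4],[6,3.9,-3.4],[6,3.9,-3.4]], "rotation": [[0,0,0],[0,0,0],[0,0,0],[0,0,0],[0,0,0],[0,0,0],[0,0,0],[0,0,0]]}}

```text
time_s: 9.25
ee_pos: [0.4551, 0.0292, 0.3209]
ee_rot: [0.546, -0.451, 0.449, -0.545]
ft_force: [-0.1, -0.1, 0.6]
gripper_width: 0.003
```

```bash
python3 - <<'E'
from h import *
s=robot.sense();e=s['ee_pos'];f=np.array([(e[:2]-O)@u(F),(e[:2]-O)@n(F),e[2]-.1734])*1000;print(f,s['ft_force'])
q,D=robot.camera("scene")
cv2.imwrite('pics/scene5.png',cv2.resize(q[180:380,220:420,::-1],None,fx=3,fy=3))
r=72
for t in [.2,.29,.4,.5,.6,.7,.8,.9,1.0,1.1,1.2,1.3,1.35,1.4]:
    x=r*np.sin(t)-4*np.cos(t)-13;z=82+r*np.cos(t)+4*np.sin(t)
    print(t,np.round([(f[1]+1)/10,(f[2]-z)/10,(x-f[0])/10],2).tolist())
E
```

```text
[-39.79599294  -0.81676517 147.48349159] [-0.07257933 -0.11609741  0.6060326 ]
0.2 [0.02, -0.59, 3.72]
0.29 [0.02, -0.47, 4.36]
0.4 [0.02, -0.24, 5.11]
0.5 [0.02, 0.04, 5.78]
0.6 [0.02, 0.38, 6.41]
0.7 [0.02, 0.78, 7.01]
0.8 [0.02, 1.25, 7.57]
0.9 [0.02, 1.76, 8.07]
1.0 [0.02, 2.32, 8.52]
1.1 [0.02, 2.93, 8.91]
1.2 [0.02, 3.57, 9.25]
1.3 [0.02, 4.24, 9.51]
1.35 [0.02, 4.58, 9.62]
1.4 [0.02, 4.93, 9.71]
```

View pics/scene5.png

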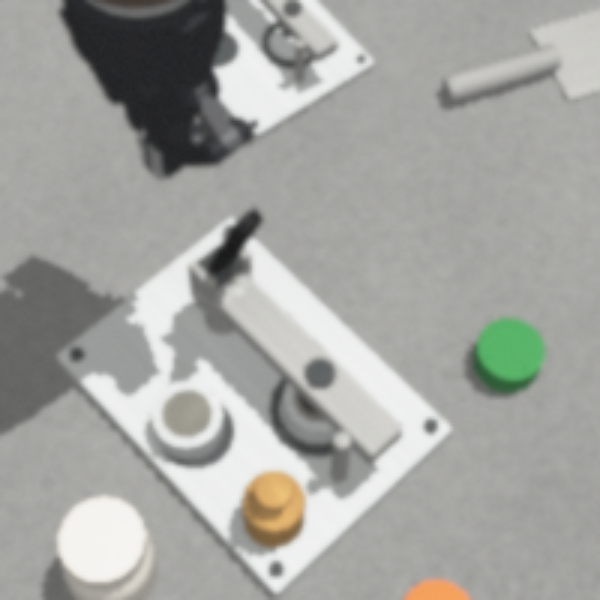

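The fingers (crop 190,160) hang behind the lever (crop 240,235), and the strap is still on its pin. Push outward for the first half.

Call:
{"api": "servo_tool", "payload": {"grip": [255,255,255,255,255,255,255,255,255,255], "dp": [[0,-0.3,2],[0,-0.4,3.5],[0,-0.4,4.4],[0,-0.2,5.1],[0,0.1,5.8],[0,0.4,6.4],[0,0.8,7.0],[0,1.2,7.6],[0,1.8,8.1],[0,1.8,8.1]], "rotation": [[0,0,0],[0,0,0],[0,0,0],[0,0,0],[0,0,0],[0,0,0],[0,0,0],[0,0,0],[0,0,0],[0,0,0]]}}

```text
time_s: 10.13
ee_pos: [0.536, 0.0444, 0.3033]
ee_rot: [0.545, -0.45, 0.45, -0.545]
ft_force: [-0.6, -0.1, -0.1]
gripper_width: -0.004
```

```bash
python3 - <<'E'
from h import *
s=robot.sense();e=s['ee_pos'];f=np.array([(e[:2]-O)@u(F),(e[:2]-O)@n(F),e[2]-.1734])*1000;print(f,s['ft_force'])
q,D=robot.camera("scene")
cv2.imwrite('pics/scene6.png',cv2.resize(q[180:380,220:420,::-1],None,fx=3,fy=3))
r=72
for t in [.8,.9,1.0,1.1,1.2,1.3,1.35,1.4,1.45]:
    x=r*np.sin(t)-4*np.cos(t)-13;z=82+r*np.cos(t)+4*np.sin(t)
    print(t,np.round([(f[1]+1)/10,(f[2]-z)/10,(x-f[0])/10],2).tolist())
E
```

```text
[ 42.54432486  -1.1328844  129.91593664] [-0.58735181 -0.11287792 -0.13522921]
0.8 [-0.01, -0.51, -0.67]
0.9 [-0.01, 0.0, -0.16]
1.0 [-0.01, 0.56, 0.29]
1.1 [-0.01, 1.17, 0.68]
1.2 [-0.01, 1.81, 1.01]
1.3 [-0.01, 2.48, 1.28]
1.35 [-0.01, 2.82, 1.38]
1.4 [-0.01, 3.17, 1.47]
1.45 [-0.01, 3.53, 1.54]
```

View pics/scene6.png

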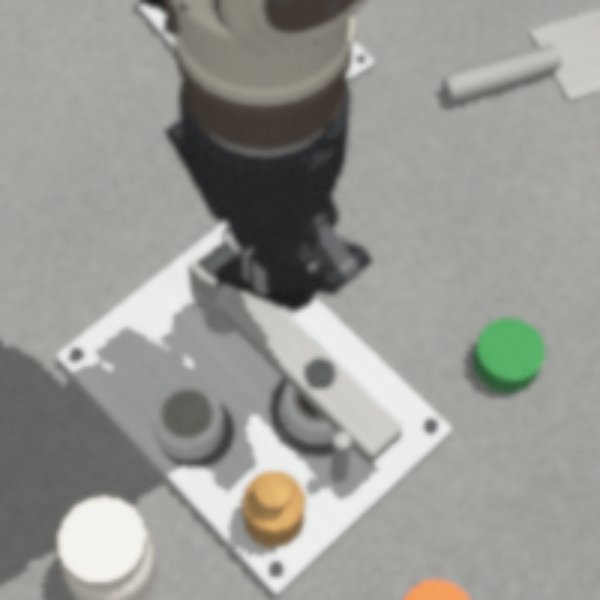

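The lever has gone over with the fingers (crop 290,290) and the strap is unmoved. Continue outward and down.

Call:
{"api": "servo_tool", "payload": {"grip": [255,255,255,255,255,255,255,255], "dp": [[0,0.3,0.2],[0,0.6,0.3],[0,0.9,0.5],[0,1.2,0.7],[0,1.5,0.9],[0,1.8,1.0],[0,2.2,1.2],[0,2.4,1.3]], "rotation": [[0,0,0],[0,0,0],[0,0,0],[0,0,0],[0,0,0],[0,0,0],[0,0,0],[0,0,0]]}}

```text
time_s: 10.85
ee_pos: [0.5485, 0.0469, 0.2803]
ee_rot: [-0.545, 0.45, -0.45, 0.546]
ft_force: [1.4, -0.4, 3.5]
gripper_width: 0.002
```

Call:
{"api": "servo_tool", "payload": {"grip": [255,255,255], "dp": [[0,0.2,0],[0,0.4,0.1],[0,0.4,0.1]], "rotation": [[0,0,0],[0,0,0],[0,0,0]]}}

```text
time_s: 11.1
ee_pos: [0.5491, 0.047, 0.2762]
ee_rot: [-0.545, 0.45, -0.45, 0.545]
ft_force: [0.5, 0.5, 1.4]
gripper_width: 0.0
```

Call:
{"api": "servo_tool", "payload": {"grip": [255,255,255,255], "dp": [[0,0.2,0],[0,0.3,0],[0,0.4,0],[0,0.4,0]], "rotation": [[0,0,0],[0,0,0],[0,0,0],[0,0,0]]}}

```text
time_s: 11.43
ee_pos: [0.5493, 0.047, 0.2733]
ee_rot: [-0.545, 0.45, -0.45, 0.546]
ft_force: [1.5, 0.6, 6.1]
gripper_width: 0.001
```

Call:
{"api": "servo_tool", "payload": {"grip": [255,255,255,255], "dp": [[0,0.1,0],[0,0.2,0],[0,0.2,0],[0,0.2,0]], "rotation": [[0,0,0],[0,0,0],[0,0,0],[0,0,0]]}}

```text
time_s: 11.77
ee_pos: [0.5493, 0.0471, 0.2728]
ee_rot: [-0.545, 0.45, -0.45, 0.546]
ft_force: [-1.1, -0.5, 13.6]
gripper_width: 0.004
```

Force jumps to 14 N with only 0.5 mm of motion, so this is the hard stop. One more short press, then lift off and look.

Call:
{"api": "servo_tool", "payload": {"grip": [255,255,255], "dp": [[0,0.2,0],[0,0.2,0],[0,0.2,0]], "rotation": [[0,0,0],[0,0,0],[0,0,0]]}}

```text
time_s: 12.02
ee_pos: [0.5493, 0.0471, 0.2724]
ee_rot: [-0.544, 0.449, -0.451, 0.547]
ft_force: [-4.5, -0.4, 21.8]
gripper_width: 0.001
```

Call:
{"api": "servo_tool", "payload": {"grip": [255,255,255,255,255,255,255,255,255,255,255,255], "dp": [[0,-1,0],[0,-3,0],[0,-6,0],[0,-9,0],[0,-11,-3],[0,-11,-6],[0,-11,-9],[0,-11,-12],[0,-11,-15],[0,-11,-18],[0,-11,-18],[0,-11,-18]], "rotation": [[0,0,0],[0,0,0],[0,0,0],[0,0,0],[0,0,0],[0,0,0],[0,0,0],[0,0,0],[0,0,0],[0,0,0],[0,0,0],[0,0,0]]}}

```text
time_s: 13.02
ee_pos: [0.3705, 0.0125, 0.3781]
ee_rot: [0.546, -0.451, 0.449, -0.545]
ft_force: [0.5, 0.6, -0.4]
gripper_width: 0.001
```

```bash
python3 - <<'E'
from h import *
s=robot.sense();print(s['ee_pos'],s['ft_force'],s['time_s'])
q,D=robot.camera("scene")
cv2.imwrite('pics/scene7.png',cv2.resize(q[180:380,220:420,::-1],None,fx=3,fy=3))
C=cloud("scene",D);z=C[...,2]
T=np.stack([(C[...,:2]-O)@u(F),(C[...,:2]-O)@n(F),z],-1)*1000
dark=q.max(-1)<70
b=dark&(T[...,0]>20)&(T[...,0]<110)&(abs(T[...,1])<14)&(T[...,2]>85)&(T[...,2]<160)
P=T[b];c=np.polyfit(P[:,0],P[:,2],1);print(len(P),P.mean(0),P.max(0),'lever angle',np.pi/2-np.arctan(c[0]))
b=(T[...,0]>100)&(T[...,0]<145)&(abs(T[...,1])<40)&(T[...,2]>64)&(T[...,2]<71)
P=T[b];print(len(P),P.min(0),P.max(0))
# outer edge +y
for x in range(100,140,8):
    k=P[(P[:,0]>=x)&(P[:,0]<x+8)]; print(x,np.percentile(k[:,1],97).round(1))
E
```

```text
[0.37047295 0.01247103 0.37810704] [ 0.50398976  0.5676679  -0.36496652] 13.0167
343 [57.43539552 -1.77811367 98.87834039] [ 92.60220306   6.28453585 108.64568948] lever angle 1.3624065774426783
381 [100.20863832 -23.89967846  64.14380191] [139.98705815  12.49793426  70.85758654]
100 11.7
108 12.1
116 10.6
124 10.9
132 11.2
```

View pics/scene7.png

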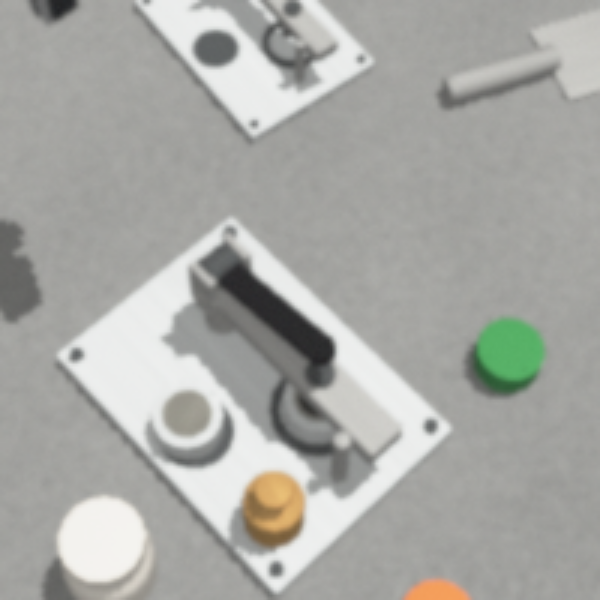

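The crop shows the lever lying down along the strap (crop 225,275 to 320,350), measured at 1.36 rad, and the strap on its pin. The other things are where they stood and the arm is clear, so I'm handing in.

```bash
python3 -c "
from plant import robot
print(robot.close_job())"
```

```text
the job is handed in; nothing more can be done
None
```

The sample cup is clamped and the job is handed in at about 13 s of the 54 s allowed; no verdict was reported. I swept the strap shut with the closed fingers until it hit the stop pin. I backed off and checked that the lever was still up, at about 0.29 rad. I then pushed the lever out and down to its hard stop.

**Last checks:**
- **Strap:** it lies against the pin, and the bar measured within about 1 degree of the fixture's x axis.
- **Lever:** I measured 1.36 rad from the depth image, which matches the 1.35 stop. The push reached about 22 N with almost no further motion.
- **Other things:** the spare cup, weight and jar looked unmoved in the last crop. The bottle and most of the spatula lay outside it, and I made no last check of them, but the arm never came near either.
- **Arm:** it stood clear of everything, with the wrist force near zero.

**Not checked directly:** the pad's force on the cup and the cup's exact position, because the strap hides most of the cup. I infer the clamping from the lever being at its stop.

**One thing went wrong:** the first approach ran joint 6 up to its range limit (3.1406 of 3.14 rad). I turned the tool back a quarter turn before touching anything.

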